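Empty the tipping barrel into the catch pan

TASK

Lift the catch pan up off its rail and stand it on the black mat under the green barrel, squarely in the yellow outline with its red tab at the end away from the barrel. Swing the barrel over by its red crank grip until all four metal slugs have dropped into the pan, then swing the barrel back fully upright and leave it. The pan stays level where it stands, and the hammer, the wrench and the bottle are left alone.

Things in the scene. Friction and masses are not known exactly. Their poses are not given: they have to be found in the camera images.
- stand: Fixed tipping stand: black rubber-faced base plate 200 (x) x 310 (y, from -105 to +205) x 8 mm. Origin on the bench right below the middle of the barrel's axle, which runs along the stand's x axis 170 mm above the bench. The barrel pours to +y; the crank is on the -x side. Two blue posts outside x = +-72 mm carry the axle and lean back to y = -75 mm at the plate.
- drop (a point): Middle of the yellow outline (150 x 211 mm) on the mat, at stand (0, +85, 8) mm, on the top of the plate: the pan's origin belongs here, with the pan's axes along the stand's axes. Axes as the stand's.
- pivot (a point): Middle of the barrel's axle, at stand (0, 0, 170) mm. Axes as the stand's.
- barrel (a joint): Barrel angle in rad: 0 = upright against a stop, 2.2 = tipped over to the stand's +y, mouth down, against the other stop. Stiff axle (0.4 N m, some 4 N at the grip): it stays where it is left. The slugs slide out between about 1.6 and 2.2; one that lingers comes loose if the barrel is rocked at 1.8 to 2.2.
- grip (a point): Middle of the red crank grip: a round bar, diameter 18 mm, 66 mm long, parallel to the axle and 100 mm from it. At barrel angle q it is at stand (-130, 100 cos(a), 170 + 100 sin(a)) mm, a = 2.670 - q, so it passes over the top. It is rigid with the barrel and turns within the fingers. Grip it from above, closing across it (along the stand's y).
- pan: Loose aluminium catch pan, open-topped, 124 (x) x 190 (y) x 50 (z) mm, wall 4 mm, 0.25 to 0.5 kg. Origin at the centre of its underside. At its +y end stands a red upright tab, 60 mm wide (x), 8 mm thick (y 87 to 95 mm), up to z = 140 mm. It hangs level from the rail by the hook behind the tab, its underside about 60 mm above the bench.
- tab (a point): Grip point in the pan's red tab, at pan (0, 91, 120) mm; pinch the tab from above across its 8 mm thickness (along the pan's y). Axes as the pan's.
- mouth (a point): Centre of the barrel's mouth, turning with the barrel. Barrel: green open-topped cone 100 mm high, outer radius 42 mm at the bottom and 62 mm at the mouth, wall 4 mm; the mouth is 60 mm above the axle when upright. Its lip swings no lower than 83 mm above the bench; tipped to 2.2 the lip is 12 mm to the +y side of the axle.
- hook (a point): Hook behind the pan's tab, 60 mm wide (x): a bridge at pan z 88 to 94 mm, out to y = 119 mm, with a lip at y 113 to 119 mm turned down to z = 58 mm, over the rail. This point is the middle of the bridge's underside, pan (0, 104, 88) mm. Lifting the pan straight up by more than 40 mm frees it.
- rack: Fixed rack: wooden foot, two dark posts 152 mm high at its x = +-105 mm, a steel rail of diameter 12 mm along its x axis, centre 142 mm above the bench, and below it a bar that the hung pan leans on. Origin on the bench below the middle of the rail. The pan hangs on the rack's -y side with its axes along the rack's.
- slug0: Brass round slug, diameter 28, 30 mm long, about 0.1 kg, starts in the barrel. Origin at its centre.
- slug1: Brass round slug, as slug0.
- slug2: Aluminium block slug 24 x 24 x 28 mm, about 0.045 kg, starts in the barrel. Origin at its centre.
- slug3: Aluminium block slug, as slug2.
- hammer: Bystander: hammer lying on the bench, 280 mm long.
- wrench: Bystander: wrench lying on the bench, 180 mm long.
- oil: Bystander: amber bottle, 60 mm across, 150 mm high, standing.

How it is judged:
By the outcome, as a careful person would: the job done as asked, in the order asked, and still so for the second after the job is handed in, with the robot touching nothing.
It also fails if it takes over 72 s, if anything falls off the work surface, if the arm or the gripper's body presses on something with over 40 N, if the wrist force passes 120 N, or if a joint passes its speed limit or range.

ROBOT

A 6-joint arm with a two-finger parallel gripper is mounted at the origin on the work surface. World frame = base frame: x ahead of the robot, y to its left, z up, the work surface at z = 0. Lengths are in m, angles in rad, forces in N, time in s.
With the tool pointing down it reaches from about 0.35 to 0.975 m from the base axis. Payload 4.9 kg.
Tool frame: the origin (TCP) lies at the very end of the fingers, on their centre line; the grasp point (between the pads) lies 19 mm behind it; z points along the fingers, y is the line along which they close (so a half turn about z gives the same grasp; the last joint's range is limited). The gripper opens to 85 mm and grips with 20 to 120 N. Pads are 22 mm wide; open, the fingers measure 114 mm over their backs; the gripper's body (76 mm by 85 mm) begins 54 mm behind the grasp point. The pads swing forward as they close: fully open they stand 13 mm farther back than shut.
Start: joints at [1.096, 0.053, 1.613, -0, 1.476, -0.119], TCP at [0.218, 0.586, 0.231] pointing down, gripper open.
Joint ranges: [-3.01, 3.01], [-1.01, 2.22], [0.06, 2.58], [-1.02, 4.17], [0.09, 2.62], [-3.14, 3.14]. Speed limits (rad/s): [2.57, 2.57, 3.14, 3.14, 3.14, 3.14].

INTERFACE

Orientations are given as a unit quaternion [w, x, y, z].
In Python, from plant import monitor, vision, manip gives the robot as it stands. The module is installed in compiled form; this text tells all that it offers.
- The arm moves only by the tool arm_command, never from a script. Its argument "rows" is a list of rows, each a list of 3 entries, a list of its own where there are three numbers: the finger opening in mm, from 0 to 85.4, then the shift along the world's x, y, z in units of 30 cm (1.0 is 30 cm), then the turn, a rotation vector about the world's x, y, z in units of pi/2 rad (1.0 is pi/2 rad). In form: [[claw, [x, y, z], [wx, wy, wz]], ...]. A call has 1 to 12 rows; each row is the pose to reach, as a shift and turn from the pose commanded when the call began; what a row does not reach only later rows make up. A row lasts 1/12 s, in which the tool goes at most 41.7 mm and 7.16 degrees, less where a joint would pass 70% of its speed; a pose out of reach is approached as far as the arm can. A call with a number of a shift or a turn outside -1 to 1 is refused whole. A call with a gripper value outside its range is refused whole. The fingers move at their own pace and stop on an object; the grip force is fixed at half the most. Time passes only in rows, so rows that repeat a pose let the fingers close. It gives the time, the measured TCP pose, the force, the opening and the grip force at its end, in the units of the state.
- monitor.state(): the state, without advancing time (a new reading comes with each control period).
- vision.grab_frame(name): name is "side" or "top" or "wrist"; returns a dict with "color" (400x640x3 uint8, red, green, blue), "z_map" (400x640 float32, m along the optical axis (not along the pixel's ray), 0 where there is no reading), "mtx" (3x3 intrinsics, pixels), "R" (3x3) and "t" (3): a world point X has camera coordinates R X + t. Camera axes: x right, y down, z forward; pixel columns grow to the right and rows downward; lengths in m; the calibration is good to about 2 mm. A picture is of the moment at which its call begins.
- manip.job_done(): hands the job in; it is judged then, once.
The state is a dict: "time": time; "joint_pos": joint angles; "joint_vel": joint speeds; "joint_efforts": joint torques, N m; "tool_pos": TCP position; "tool_rot": TCP orientation; "contact_force": force on the tool from outside, world axes, zero at the start; "ft_torque": the same for the moment, N m; "gripper_width": opening from 0.0 (shut) to 1.0 (fully open); "grasp_force": force on a finger pad.
Only numpy, scipy, OpenCV 4.12 (cv2) and the standard library are available. Lean on these libraries where they do the work, as an engineer would, in place of code of your own. Each camera call takes 0.05 s, during which the arm holds its last target. There are 200 camera calls.

## Working session

There is one attempt and no reset: what is moved stays moved. The work goes in short steps, Python scripts to look and compute and a tool call to move; the robot and the scene stay as the last step left them, time stands still between calls to the robot, and variables do not carry over. Pictures are saved under pics/ and viewed, at most 13 in all, crops included, and the job is handed in when it is done.

Besides the shell and the picture viewer there is one more tool, called after "Call:" by a JSON object that holds its "method" and its "body". arm_command: Moves the arm, as the interface text tells. Shifts and turns lie within -1 to 1; 1 stands for 30 cm of shift or pi/2 rad of turn. Its arguments: {"type":"object","properties":{"rows":{"type":"array"}},"required":["rows"]}

```bash
mkdir -p pics; cat > h.py <<'E'
import numpy as np, cv2
from plant import monitor, vision, manip
def grab(n,save=None):
    f=vision.grab_frame(n)
    if save: cv2.imwrite('pics/'+save,f['color'][:,:,::-1])
    return f
def pts(f):
    z=f['z_map']; v,u=np.mgrid[:z.shape[0],:z.shape[1]]
    K=f['mtx']; c=np.stack([(u-K[0,2])/K[0,0]*z,(v-K[1,2])/K[1,1]*z,z],-1)
    return (c-f['t'])@f['R']   # R^T (c-t)
def hsv(f): return cv2.cvtColor(f['color'],cv2.COLOR_RGB2HSV)
E
python3 - <<'E'
from h import *
import pickle
s=monitor.state();print(s)
d={n:grab(n,n+'0.png') for n in('side','top','wrist')}
pickle.dump(d,open('d0.pkl','wb'))
for n in d: print(n,-d[n]['R'].T@d[n]['t'],d[n]['R'][2])
a=np.vstack([d['side']['color'],d['top']['color']])[:,:,::-1]
E
```

```text
{'time': 0.0, 'joint_pos': array([ 1.09599445e+00,  5.33597347e-02,  1.61428260e+00,  3.10163107e-05,
        1.47598859e+00, -1.19005633e-01]), 'joint_vel': array([-7.72749108e-05,  4.21951582e-04, -1.19515900e-03, -8.47011491e-04,
        1.70863603e-04, -1.32799664e-03]), 'joint_efforts': array([ 4.92543822e-04, -3.93712127e+01, -3.70165908e+01, -1.46758939e-04,
        7.32923218e-03, -2.40835516e-05]), 'tool_pos': array([0.21742261, 0.58530789, 0.23006804]), 'tool_rot': array([-3.12921364e-04,  1.76962630e-01,  9.84217044e-01, -9.70030995e-04]), 'contact_force': array([ 0.50022714, -0.31541938,  0.16755004]), 'ft_torque': array([-0.00591507,  0.00518569, -0.04979573]), 'grasp_force': 0.0, 'gripper_width': 0.9947687372808821}
side [0.50185569 0.6366856  0.83016835] [ 0.06226314 -0.70073393 -0.71070054]
top [ 0.40522345 -0.03987277  1.47151501] [ 0.12228985 -0.00731761 -0.99246745]
wrist [0.13948947 0.6144493  0.3730273 ] [ 0.29856677 -0.11283205 -0.94769553]
```

View pics/top0.png

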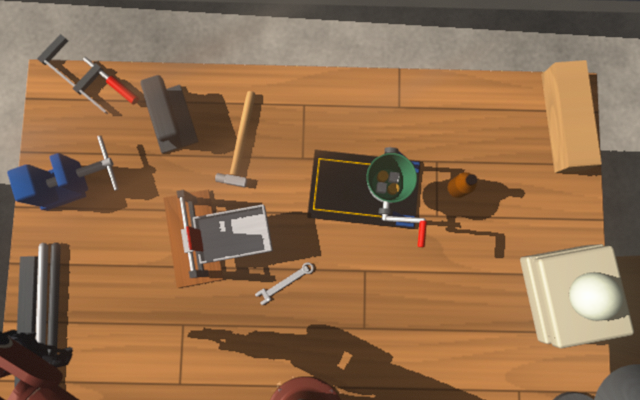

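View pics/side0.png

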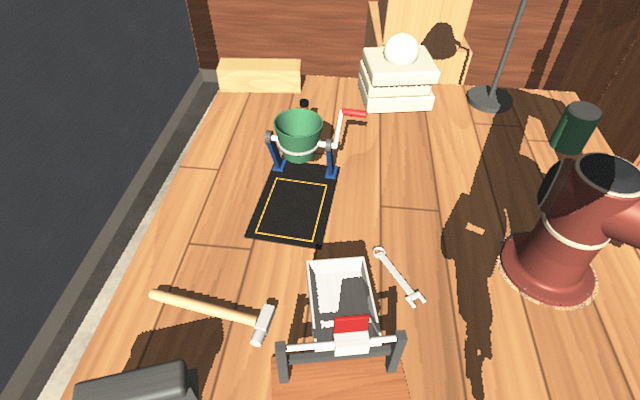

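The top view shows the pan at (230,235) with its red tab at (192,238), the yellow outline spanning (315,160)–(410,215), the barrel at (390,178) and the red grip at (422,233). The hammer is at (240,140) and the wrench at (287,284). The side view shows the same objects, with the tab at (350,324) and the grip at (355,113).

```bash
python3 - <<'E'
from h import *
import pickle
d=pickle.load(open('d0.pkl','rb'))
for n in('top','side'):
    f=d[n];P=pts(f);H=hsv(f);ok=f['z_map']>0
    red=((H[...,0]<6)|(H[...,0]>174))&(H[...,1]>170)&(H[...,2]>110)&ok
    yel=(abs(H[...,0].astype(int)-26)<6)&(H[...,1]>130)&(H[...,2]>130)&ok&(P[...,2]<.03)
    grn=(abs(H[...,0].astype(int)-72)<18)&(H[...,1]>90)&ok
    for nm,m in(('red',red),('yel',yel),('grn',grn)):
        k,l,st,c=cv2.connectedComponentsWithStats(cv2.morphologyEx(m.astype(np.uint8),cv2.MORPH_CLOSE,np.ones((3,3))),connectivity=8)
        for i in range(1,k):
            if st[i,4]<40: continue
            q=P[(l==i)&m]
            if len(q)<30: continue
            print(n,nm,st[i],'med',np.median(q,0).round(4),'lo',np.percentile(q,3,0).round(3),'hi',np.percentile(q,97,0).round(3))
    # yellow rectangle by ray onto z=8mm in region of mat
    K=f['mtx'];C=-f['R'].T@f['t']
    m=yel.copy()
    reg=np.zeros_like(m)
    if n=='top': reg[150:225,308:420]=1
    else: reg[170:250,245:340]=1
    v,u=np.nonzero(m&reg)
    r=np.c_[(u-K[0,2])/K[0,0],(v-K[1,2])/K[1,1],np.ones(len(u))]@f['R']
    X=C+r*((.008-C[2])/r[:,2])[:,None]
    b=cv2.minAreaRect(X[:,:2].astype(np.float32)*1000);print(n,'yellow rect',b,len(u), 'depth z',np.median(P[m&reg][:,2]))
    print(cv2.boxPoints(b).round(0).tolist())
    # high things near rack: white/gray
    g=(H[...,1]<60)&(H[...,2]>120)&ok&(P[...,2]>.03)
    reg=np.zeros_like(g)
    if n=='top': reg[190:290,175:285]=1
    else: reg[250:375,280:410]=1
    q=P[g&reg]
    for lo,hi in((.095,.12),(.13,.165),(.165,.2)):
        w=q[(q[:,2]>lo)&(q[:,2]<hi)]
        if len(w)>20: print(n,'gray',lo,len(w),np.median(w,0).round(3),cv2.minAreaRect(w[:,:2].astype(np.float32)*1000))
E
```

```text
top red [106  76  29  27 261] med [0.908  0.5585 0.0331] lo [0.874 0.521 0.027] hi [0.938 0.596 0.04 ]
top red [418 221   8  26 165] med [ 0.4954 -0.2781  0.2238] lo [ 0.466 -0.287  0.218] hi [ 0.523 -0.271  0.228]
top red [187 227   5  22  47] med [0.4737 0.2922 0.1999] lo [0.448 0.286 0.195] hi [0.498 0.298 0.206]
top yel [313 158  68  59 304] med [ 0.6146 -0.0655  0.0092] lo [ 0.558 -0.187  0.004] hi [ 0.72  -0.01   0.015]
top grn [387 154  30  48 519] med [ 0.6356 -0.2464  0.2073] lo [ 0.574 -0.262  0.153] hi [ 0.678 -0.214  0.233]
top yellow rect ((639.1793212890625, -109.75210571289062), (195.6597900390625, 153.4105682373047), 85.03348541259766) 302 depth z 0.00923593241282643
[[554.0, -201.0], [707.0, -214.0], [724.0, -19.0], [571.0, -6.0]]
top gray 0.095 376 [0.513 0.178 0.109] ((491.342529296875, 207.18380737304688), (124.59953308105469, 194.83641052246094), 11.935463905334473)
top gray 0.13 279 [0.476 0.316 0.151] ((484.58294677734375, 315.5447692871094), (193.36566162109375, 19.966684341430664), 13.818952560424805)
side red [334 315  36  18 522] med [0.4728 0.2964 0.1869] 
[... 298 characters left out ...]
  29  57] med [-0.2231 -0.4556  0.0536] lo [-0.228 -0.461  0.012] hi [-0.209 -0.45   0.111]
side grn [283 152  32  11 112] med [ 0.6234 -0.1621  0.1535] lo [ 0.591 -0.178  0.137] hi [ 0.662 -0.155  0.161]
side yellow rect ((637.6865234375, -120.40702056884766), (215.766845703125, 150.66741943359375), 85.20199584960938) 60 depth z 0.008853049628198429
[[554.0, -222.0], [704.0, -234.0], [722.0, -19.0], [572.0, -7.0]]
side gray 0.095 873 [0.492 0.168 0.108] ((503.5910949707031, 219.19561767578125), (220.1539306640625, 215.16122436523438), 12.050850868225098)
side gray 0.13 1380 [0.473 0.316 0.149] ((482.37823486328125, 310.7693786621094), (219.1787567138672, 29.5274658203125), 9.99233341217041)
```

Call:
{"method": "arm_command", "body": {"rows": [[85, [0.85, -0.95, 0.35], [0, 0, 0.35]], [85, [0.85, -0.95, 0.35], [0, 0, 0.35]], [85, [0.85, -0.95, 0.35], [0, 0, 0.35]], [85, [0.85, -0.95, 0.35], [0, 0, 0.35]], [85, [0.85, -0.95, 0.35], [0, 0, 0.35]], [85, [0.85, -0.95, 0.35], [0, 0, 0.35]], [85, [0.85, -0.95, 0.35], [0, 0, 0.35]], [85, [0.85, -0.95, 0.35], [0, 0, 0.35]], [85, [0.85, -0.95, 0.35], [0, 0, 0.35]], [85, [0.85, -0.95, 0.35], [0, 0, 0.35]], [85, [0.85, -0.95, 0.35], [0, 0, 0.35]], [85, [0.85, -0.95, 0.35], [0, 0, 0.35]]]}}

```text
time: 1.15
tool_pos: [0.4735, 0.2999, 0.3364]
tool_rot: [0.0, -0.095, 0.995, 0.0]
contact_force: [-0.3, 0.2, -0.1]
gripper_width: 0.994
grasp_force: 0.0
```

```bash
python3 - <<'E'
from h import *
import pickle
s=monitor.state();print(s['tool_pos'],s['tool_rot'],s['time'])
d={n:grab(n,n+'1.png') for n in('side','wrist')};d['top']=pickle.load(open('d0.pkl','rb'))['top']
for n in d:
    f=d[n];P=pts(f);H=hsv(f);ok=f['z_map']>0
    red=((H[...,0]<6)|(H[...,0]>174))&(H[...,1]>150)&(H[...,2]>90)&ok&(np.hypot(P[...,0]-.473,P[...,1]-.295)<.06)
    q=P[red]
    if len(q)<20: print(n,'few');continue
    dx,dy,_,_=cv2.fitLine(q[:,:2].astype(np.float32),cv2.DIST_HUBER,0,.01,.01).ravel()
    print(n,len(q),np.median(q,0).round(4),'yaw',np.degrees(np.arctan(dy/dx)),q[:,2].max())
    t=q[q[:,2]>np.percentile(q[:,2],98)-.004]
    print(cv2.minAreaRect(t[:,:2].astype(np.float32)*1000),len(t),np.median(t[:,2]))
    # pan walls: rim
    g=(H[...,1]<70)&ok&(P[...,2]>.1)&(P[...,2]<.118)&(np.hypot(P[...,0]-.49,P[...,1]-.2)<.13)&(P[...,1]<.285)
    q=P[g];
    if len(q)>50: print('rim',len(q),np.median(q[:,2]),cv2.minAreaRect(q[:,:2].astype(np.float32)*1000))
E
```

```text
[0.47347532 0.2998979  0.33643038] [ 7.05964964e-06 -9.54434389e-02  9.95434829e-01  2.25714937e-04] 1.15
side 543 [0.4725 0.2965 0.1867] yaw 12.417291 0.2039486977732683
((471.6620178222656, 293.3130798339844), (58.04741668701172, 8.84585952758789), 13.095708847045898) 152 0.2001500944992634
rim 495 0.10889481719298841 ((481.6543884277344, 203.33734130859375), (140.27676391601562, 195.57003784179688), 11.767321586608887)
wrist 512 [0.4694 0.2932 0.1998] yaw 11.575513 0.20210615378720218
((471.2964172363281, 293.03057861328125), (59.28984832763672, 6.475184917449951), 10.787144660949707) 460 0.1999045464158855
rim 2086 0.10888492628728745 ((489.65557861328125, 203.43017578125), (124.30394744873047, 190.93905639648438), 11.674189567565918)
top 56 [0.4739 0.2925 0.1995] yaw 12.473081 0.20798178042629184
((472.602294921875, 291.38348388671875), (52.81277084350586, 4.500622272491455), 12.702469825744629) 12 0.20436544823868458
rim 325 0.1095407026019068 ((483.0766906738281, 204.60488891601562), (141.76519775390625, 194.53208923339844), 12.55443286895752)
```

View pics/wrist1.png

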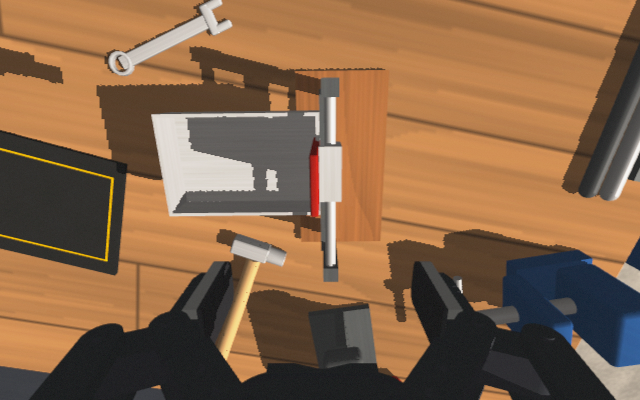

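The wrist view shows the pan, with its tab at (316,178) and hook over the rail, clear of the hammer at (258,250). I measure the pan yaw at 11.7° and the tab at (471, 293), with its top at 200 mm.

Call:
{"method": "arm_command", "body": {"rows": [[60, [-0.007, -0.024, -0.15], [0, 0, 0.008]], [60, [-0.007, -0.024, -0.3], [0, 0, 0.008]], [60, [-0.007, -0.024, -0.4], [0, 0, 0.008]], [60, [-0.007, -0.024, -0.5], [0, 0, 0.008]], [60, [-0.007, -0.024, -0.575], [0, 0, 0.008]], [60, [-0.007, -0.024, -0.575], [0, 0, 0.008]], [0, [-0.007, -0.024, -0.575], [0, 0, 0.008]], [0, [-0.007, -0.024, -0.575], [0, 0, 0.008]], [0, [-0.007, -0.024, -0.575], [0, 0, 0.008]], [0, [-0.007, -0.024, -0.575], [0, 0, 0.008]], [0, [-0.007, -0.024, -0.575], [0, 0, 0.008]], [0, [-0.007, -0.024, -0.575], [0, 0, 0.008]]]}}

```text
time: 2.25
tool_pos: [0.472, 0.2937, 0.1665]
tool_rot: [0.002, -0.103, 0.995, 0.0]
contact_force: [-0.8, -3.7, 6.9]
gripper_width: 0.085
grasp_force: 59.9
```

Call:
{"method": "arm_command", "body": {"rows": [[0, [0, 0, 0.03], [0, 0, 0]], [0, [0, 0, 0.07], [0, 0, 0]], [0, [0, 0, 0.12], [0, 0, 0]], [0, [0, 0, 0.17], [0, 0, 0]], [0, [0, 0, 0.22], [0, 0, 0]], [0, [0, 0, 0.26], [0, 0, 0]], [0, [0, 0, 0.28], [0, 0, 0]], [0, [0, 0, 0.28], [0, 0, 0]]]}}

```text
time: 2.92
tool_pos: [0.4714, 0.2942, 0.2501]
tool_rot: [0.002, -0.103, 0.995, 0.001]
contact_force: [-0.1, -0.1, -2.3]
gripper_width: 0.086
grasp_force: 58.6
```

```bash
cat > pan.py <<'E'
from h import *
import sys
def rep(n,cx,cy,zlo,zhi,R=.15):
    f=grab(n);P=pts(f);H=hsv(f);ok=f['z_map']>0
    g=(H[...,1]<70)&(H[...,2]>60)&ok&(P[...,2]>zlo)&(P[...,2]<zhi)&(np.hypot(P[...,0]-cx,P[...,1]-cy)<R)
    q=P[g]
    if len(q)>30:
        A=np.c_[q[:,:2]-[cx,cy],np.ones(len(q))];s=np.linalg.lstsq(A,q[:,2],rcond=None)[0]
        print(n,len(q),'z',np.median(q[:,2]).round(4),'slope deg',np.degrees(s[:2]).round(1),cv2.minAreaRect(q[:,:2].astype(np.float32)*1000))
    red=((H[...,0]<6)|(H[...,0]>174))&(H[...,1]>150)&(H[...,2]>80)&ok&(np.hypot(P[...,0]-cx,P[...,1]-cy)<R+.05)
    q=P[red]
    if len(q)>20: print(n,'red',len(q),np.median(q,0).round(4),np.percentile(q[:,2],[3,97]).round(3))
    return f
E
python3 - <<'E'
from pan import *
s=monitor.state();print(s['tool_pos'],s['contact_force'],s['ft_torque'])
import cv2
fs=[rep(n,.49,.2,.15,.21,.13) for n in('side','top')]
cv2.imwrite('pics/c2.png',fs[0]['color'][120:400,200:500,::-1])
E
```

```text
[0.47135106 0.29419116 0.25011474] [-0.13363675 -0.07478253 -2.27231861] [ 0.20451972  0.0133109  -0.00461571]
side 1679 z 0.1804 slope deg [0.5 1.5] ((478.87689208984375, 215.85289001464844), (140.14645385742188, 215.75177001953125), 11.84391975402832)
side red 277 [0.4902 0.302  0.2707] [0.205 0.286]
top 1058 z 0.1728 slope deg [-0.3 -1.4] ((489.1287841796875, 213.0242919921875), (124.6852798461914, 205.27197265625), 11.853333473205566)
top red 105 [0.3385 0.262  0.5742] [0.566 0.585]
```

View pics/c2.png

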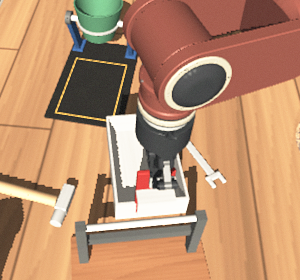

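The pan is off the rail and held in the gripper, and the rail at (140,230) in the crop is empty. Next I carry it to a point beyond the outline.

Call:
{"method": "arm_command", "body": {"rows": [[0, [0.03, -0.035, 0], [0, 0, -0.02]], [0, [0.1, -0.115, 0], [0, 0, -0.04]], [0, [0.18, -0.208, 0], [0, 0, -0.06]], [0, [0.26, -0.3, 0], [0, 0, -0.085]], [0, [0.34, -0.393, 0], [0, 0, -0.11]], [0, [0.42, -0.485, 0], [0, 0, -0.135]], [0, [0.5, -0.578, 0], [0, 0, -0.16]], [0, [0.56, -0.647, 0], [0, 0, -0.175]], [0, [0.6, -0.693, 0], [0, 0, -0.184]], [0, [0.613, -0.708, 0], [0, 0, -0.1855]], [0, [0.613, -0.708, 0], [0, 0, -0.1855]], [0, [0.613, -0.708, 0], [0, 0, -0.1855]]]}}

```text
time: 4.02
tool_pos: [0.6539, 0.0818, 0.247]
tool_rot: [-0.001, 0.042, 0.999, 0.0]
contact_force: [0.1, 0.5, -3.5]
gripper_width: 0.084
grasp_force: 58.8
```

```bash
python3 - <<'E'
from pan import *
s=monitor.state();print(s['tool_pos'],s['tool_rot'],s['contact_force'],s['ft_torque'],s['gripper_width'])
fs=[rep(n,.645,-.01,.13,.22,.13) for n in('side','top')]
a=fs[0];P=pts(a);H=hsv(a)
cv2.imwrite('pics/c3.png',np.hstack([a['color'][80:400,180:480,::-1],fs[1]['color'][80:400,180:480,::-1]]))
E
```

```text
[0.65386305 0.08176163 0.24700182] [-9.69878967e-04  4.22867013e-02  9.99104989e-01  3.38827927e-04] [ 0.11394431  0.53591423 -3.52832269] [ 0.22602221  0.0038595  -0.03018743] 0.08433368886461991
side 2981 z 0.1562 slope deg [0.9 5. ] ((645.9288940429688, 3.521942138671875), (217.95440673828125, 125.48790740966797), 85.10419464111328)
side red 283 [0.6373 0.0873 0.2553] [0.199 0.282]
top 2837 z 0.1465 slope deg [-0.9 -2. ] ((647.7274169921875, 2.657684326171875), (209.08755493164062, 125.54676818847656), 85.41997528076172)
top red 75 [0.5119 0.0977 0.5761] [0.277 0.587]
```

View pics/c3.png

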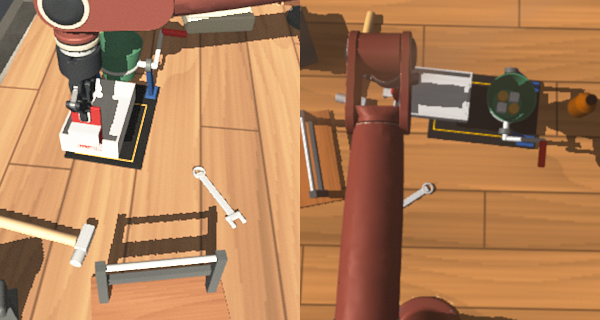

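The pan is held over the near end of the mat, with its front clear of the barrel. I'll measure its tilt.

```bash
cat >> pan.py <<'E'
def tilt(n,ox,oy,yaw,zlo,zhi):
    f=grab(n);P=pts(f);H=hsv(f);c,s=np.cos(yaw),np.sin(yaw)
    x=(P[...,0]-ox)*c+(P[...,1]-oy)*s;y=-(P[...,0]-ox)*s+(P[...,1]-oy)*c
    m=(f['z_map']>0)&(H[...,1]<70)&(P[...,2]>zlo)&(P[...,2]<zhi)
    for a in range(-105,90,15):
        k=m&(y*1e3>a)&(y*1e3<a+15)&(abs(x)<.07)
        if k.sum()>15:
            fl=k&(abs(x)<.045)
            print(n,a+7,'floor z',(np.median(P[fl][:,2])*1e3).round(1) if fl.any() else None,'p97',(np.percentile(P[k][:,2],97)*1e3).round(1),'x',(np.percentile(x[k],[2,98])*1e3).round(1),'ymin',(y[k].min()*1e3).round(1))
    return f
E
python3 - <<'E'
from pan import *
tilt('top',.6461,-.009,-.0855,.1,.21);tilt('side',.6461,-.009,-.0855,.1,.21)
E
```

```text
top -98 floor z 192.1 p97 195.5 x [-60.4  60.1] ymin -92.6
top -83 floor z 145.8 p97 193.4 x [-60.6  60.5] ymin -90.0
top -68 floor z 146.0 p97 191.5 x [-60.8  60.5] ymin -74.9
top -53 floor z 145.9 p97 192.3 x [-61.1  60. ] ymin -60.0
top -38 floor z 145.6 p97 191.2 x [-60.9  60. ] ymin -45.0
top -23 floor z 145.7 p97 190.8 x [-60.9  60.2] ymin -30.0
top -8 floor z 145.8 p97 191.3 x [-60.9  59.9] ymin -15.0
top 7 floor z 146.2 p97 192.2 x [-61.   59.9] ymin 0.0
top 22 floor z 145.5 p97 192.8 x [-61.1  60. ] ymin 15.1
top 37 floor z 145.8 p97 191.6 x [-61.1  60.3] ymin 30.0
top 52 floor z 146.3 p97 190.1 x [-60.9  60.1] ymin 45.1
side -98 floor z 173.4 p97 191.7 x [-63.   31.7] ymin -95.4
side -83 floor z 157.5 p97 191.5 x [-62.9  33.9] ymin -90.0
side -68 floor z 145.2 p97 190.6 x [-63.3  33.8] ymin -75.0
side -53 floor z 145.4 p97 191.5 x [-63.2  31.6] ymin -59.9
side -38 floor z 145.4 p97 191.5 x [-63.4   7.4] ymin -44.9
side -23 floor z 145.3 p97 191.7 x [-63.2   3.8] ymin -30.0
side -8 floor z 145.5 p97 192.7 x [-63.4  -2.8] ymin -14.7
side 7 floor z 145.3 p97 191.6 x [-63.3  -6.7] ymin 0.1
side 22 floor z 145.6 p97 192.3 x [-63.6  -9. ] ymin 15.0
side 37 floor z 145.3 p97 193.1 x [-63.5  59.3] ymin 30.1
side 52 floor z 146.1 p97 191.8 x [-63.7  59.8] ymin 45.0
side 67 floor z None p97 192.7 x [-63.6  59.6] ymin 60.6
side 82 floor z None p97 193.7 x [-63.8  60.3] ymin 75.1
```

The pan is level, with its underside at 142 mm. I lower it and slide it in.

Call:
{"method": "arm_command", "body": {"rows": [[0, [0, 0, -0.07], [0, 0, 0]], [0, [0, 0, -0.18], [0, 0, 0]], [0, [0, 0, -0.29], [0, 0, 0]], [0, [0, 0, -0.36], [0, 0, 0]], [0, [0, 0, -0.385], [0, 0, 0]], [0, [-0.001, -0.03, -0.385], [0, 0, 0]], [0, [-0.007, -0.1, -0.385], [0, 0, 0]], [0, [-0.014, -0.2, -0.385], [0, 0, 0]], [0, [-0.021, -0.3, -0.385], [0, 0, 0]], [0, [-0.025, -0.352, -0.385], [0, 0, 0]], [0, [-0.026, -0.367, -0.39], [0, 0, 0]], [0, [-0.026, -0.367, -0.39], [0, 0, 0]]]}}

```text
time: 5.22
tool_pos: [0.6475, -0.0301, 0.1327]
tool_rot: [0.001, 0.043, 0.999, 0.0]
contact_force: [0.4, -0.4, -2.6]
gripper_width: 0.088
grasp_force: 58.8
```

```bash
cat > out.py <<'E'
from pan import *
def outline(n='top'):
    f=tilt(n,.6382,-.1185,-.0855,.012,.11)
    P=pts(f);H=hsv(f);y=(abs(H[...,0].astype(int)-26)<7)&(H[...,1]>110)&(H[...,2]>90)&(P[...,2]<.03)&(f['z_map']>0)
    c,s=np.cos(-.0855),np.sin(-.0855);a=P[...,0]-.6382;b=P[...,1]+.1185
    X,Y=(a*c+b*s)*1e3,(-a*s+b*c)*1e3
    for nm,m in(('x-',(X<-60)&(X>-90)&(abs(Y)<90)),('x+',(X>60)&(X<90)&(abs(Y)<90)),('y+',(Y>85)&(Y<125)&(abs(X)<60))):
        k=m&y
        if k.sum()>3: print(n,'yellow',nm,k.sum(),np.median(X[k]).round(1),np.median(Y[k]).round(1))
E
python3 - <<'E'
from out import *
s=monitor.state();print(s['tool_pos'],s['tool_rot'],s['contact_force'])
outline('top');outline('side')
E
```

```text
[ 0.64754103 -0.03007311  0.13268522] [1.40258970e-03 4.33803491e-02 9.99057645e-01 1.76142052e-05] [ 0.38769014 -0.39627708 -2.60660493]
top -83 floor z 29.8 p97 80.1 x [-59.2 -31.6] ymin -89.8
top -68 floor z 31.5 p97 81.8 x [-62.5 -24.2] ymin -74.6
top -53 floor z 30.3 p97 76.0 x [-60.5  -7.9] ymin -59.9
top -38 floor z 30.9 p97 77.2 x [-59.  63.] ymin -45.0
top -23 floor z 30.9 p97 77.6 x [-59.2  62.5] ymin -30.0
top -8 floor z 31.3 p97 76.1 x [-58.8  62.1] ymin -15.0
top 7 floor z 31.5 p97 78.0 x [-59.1  62.1] ymin 0.0
top 22 floor z 30.9 p97 72.3 x [-59.2  43.4] ymin 15.0
top 37 floor z 31.2 p97 77.2 x [-58.6 -16. ] ymin 30.1
top 52 floor z 32.2 p97 69.8 x [-29.7  62.3] ymin 48.6
top 67 floor z 30.8 p97 35.6 x [-31.6  13.7] ymin 60.1
top 82 floor z 30.9 p97 42.8 x [-29.    6.4] ymin 75.2
top yellow x- 99 -74.0 -31.2
top yellow y+ 9 -20.0 104.3
side -98 floor z 53.8 p97 76.0 x [-54.8  25.5] ymin -96.0
side -83 floor z 31.7 p97 76.0 x [-62.   28.7] ymin -90.0
side -68 floor z 29.5 p97 73.9 x [-61.9  25.9] ymin -75.0
side -53 floor z 29.5 p97 76.2 x [-61.9  24.6] ymin -59.9
side -38 floor z 29.4 p97 75.5 x [-62.3   1.6] ymin -45.0
side -23 floor z 29.6 p97 75.8 x [-62.   -3.1] ymin -30.0
side -8 floor z 29.7 p97 75.8 x [-62.  -6.] ymin -14.9
side 7 floor z 29.8 p97 75.4 x [-62.   -9.4] ymin 0.5
side 22 floor z 29.7 p97 76.3 x [-62.1  61.4] ymin 15.3
side 37 floor z 29.6 p97 76.9 x [-62.1  61.7] ymin 30.4
side 52 floor z 30.1 p97 77.5 x [-62.1  61. ] ymin 45.6
side 67 floor z None p97 78.7 x [-62.1  61.6] ymin 61.4
side 82 floor z 74.2 p97 77.0 x [-62.   62.6] ymin 75.1
side yellow x- 59 -74.9 14.6
side yellow x+ 4 73.3 79.0
side yellow y+ 48 -2.4 104.3
```

Call:
{"method": "arm_command", "body": {"rows": [[0, [-0.005, 0.007, -0.015], [0, 0, 0]], [0, [-0.005, 0.007, -0.03], [0, 0, 0]], [0, [-0.005, 0.007, -0.04], [0, 0, 0]], [0, [-0.005, 0.007, -0.048], [0, 0, 0]], [0, [-0.005, 0.007, -0.054], [0, 0, 0]], [0, [-0.005, 0.007, -0.058], [0, 0, 0]], [0, [-0.005, 0.007, -0.06], [0, 0, 0]], [0, [-0.005, 0.007, -0.06], [0, 0, 0]]]}}

```text
time: 5.98
tool_pos: [0.6457, -0.0262, 0.1147]
tool_rot: [0.0, 0.042, 0.999, 0.0]
contact_force: [-4.2, 1.9, 5.9]
gripper_width: 0.084
grasp_force: 60.5
```

```bash
python3 - <<'E'
from out import *
s=monitor.state();print(s['tool_pos'],s['tool_rot'],s['contact_force'],s['ft_torque'])
outline('top');outline('side')
E
```

```text
[ 0.64567338 -0.02621148  0.11469175] [3.88543557e-04 4.22446122e-02 9.99107194e-01 2.37241487e-04] [-4.17135432  1.88605632  5.86186474] [ 0.26735675  0.5595539  -0.1143439 ]
top -83 floor z 15.2 p97 57.2 x [-62.2 -28.3] ymin -88.5
top -68 floor z 15.0 p97 60.8 x [-63.1 -22.5] ymin -73.7
top -53 floor z 14.3 p97 61.4 x [-61.9  -6.1] ymin -59.8
top -38 floor z 14.6 p97 58.8 x [-61.9  59.6] ymin -44.9
top -23 floor z 15.1 p97 60.4 x [-61.5  60.1] ymin -30.0
top -8 floor z 15.1 p97 59.9 x [-61.3  59.8] ymin -15.0
top 7 floor z 14.5 p97 60.5 x [-61.  60.] ymin 0.1
top 22 floor z 14.5 p97 62.8 x [-63.6  58.8] ymin 15.1
top 37 floor z 15.6 p97 61.7 x [-67.1  15.2] ymin 30.2
top 67 floor z 14.9 p97 18.6 x [-31.3  10.9] ymin 60.5
top 82 floor z 14.3 p97 18.8 x [-29.8   7.1] ymin 75.1
top yellow x- 101 -73.9 -27.8
top yellow x+ 28 76.1 -14.3
top yellow y+ 7 -21.9 104.3
side -98 floor z 40.1 p97 59.2 x [-62.3  22.3] ymin -95.4
side -83 floor z 30.9 p97 59.7 x [-63.7  23.7] ymin -90.0
side -68 floor z 13.4 p97 59.4 x [-64.2  25.7] ymin -74.9
side -53 floor z 13.3 p97 57.8 x [-64.2  22.5] ymin -60.0
side -38 floor z 13.5 p97 58.1 x [-64.1  17.9] ymin -44.9
side -23 floor z 13.1 p97 59.9 x [-64.1  -3.6] ymin -28.9
side -8 floor z 13.3 p97 59.9 x [-64.2  59.9] ymin -14.5
side 7 floor z 13.2 p97 60.4 x [-64.1 -11.1] ymin 0.0
side 22 floor z 13.6 p97 59.1 x [-64.1  58.8] ymin 15.5
side 37 floor z 13.1 p97 60.0 x [-63.9  58.7] ymin 30.2
side 52 floor z 13.4 p97 59.7 x [-64.1  59.3] ymin 45.1
side 67 floor z None p97 59.9 x [-64.1  59.7] ymin 60.1
side 82 floor z None p97 59.9 x [-63.9  59.8] ymin 75.1
side yellow x- 52 -75.0 17.6
side yellow x+ 5 72.5 82.6
side yellow y+ 49 0.5 103.7
```

Call:
{"method": "arm_command", "body": {"rows": [[35, [0, 0, 0], [0, 0, 0]], [35, [0, 0, 0], [0, 0, 0]], [35, [0, 0, 0], [0, 0, 0]], [35, [0, 0, 0], [0, 0, 0]], [35, [0, 0, 0.06], [0, 0, 0]], [35, [0, 0, 0.16], [0, 0, 0]], [35, [0, 0, 0.28], [0, 0, 0]], [35, [0, 0, 0.4], [0, 0, 0]], [35, [0, 0, 0.5], [0, 0, 0]], [35, [0, 0, 0.6], [0, 0, 0]], [35, [0, 0, 0.65], [0, 0, 0]], [35, [0, 0, 0.65], [0, 0, 0]]]}}

```text
time: 7.08
tool_pos: [0.6471, -0.0271, 0.3132]
tool_rot: [0.004, 0.042, 0.999, -0.001]
contact_force: [-0.6, -0.3, 0.2]
gripper_width: 0.406
grasp_force: 0.0
```

```bash
python3 - <<'E'
from out import *
s=monitor.state();print(s['tool_pos'],s['tool_rot'],s['contact_force'],s['time'])
outline('side')
f=rep('wrist',.6382,-.1185,.05,.07,.13)
fs=grab('side');cv2.imwrite('pics/c4.png',np.hstack([fs['color'][80:280,200:400,::-1]]*1))
P=pts(f);H=hsv(f);red=((H[...,0]<6)|(H[...,0]>174))&(H[...,1]>150)&(H[...,2]>80)&(f['z_map']>0)
c,s_=np.cos(-.0855),np.sin(-.0855);q=P[red&(P[...,2]>.1)]
print(len(q),np.percentile((q[:,0]-.6382)*c+(q[:,1]+.1185)*s_,[2,50,98])*1e3,np.percentile(-(q[:,0]-.6382)*s_+(q[:,1]+.1185)*c,[2,50,98])*1e3,np.percentile(q[:,2],[2,50,98]))
cv2.imwrite('pics/w4.png',f['color'][:,:,::-1])
E
```

```text
[ 0.64706278 -0.02711838  0.31321685] [ 4.33921002e-03  4.24356710e-02  9.99089621e-01 -5.60851231e-04] [-0.63780791 -0.26847165  0.16168893] 7.0833
side -98 floor z 37.0 p97 59.2 x [-58.7  53. ] ymin -95.4
side -83 floor z 32.9 p97 59.3 x [-63.4  56.5] ymin -90.0
side -68 floor z 13.1 p97 59.0 x [-63.9  58.2] ymin -74.9
side -53 floor z 13.2 p97 58.3 x [-63.9  58.6] ymin -60.0
side -38 floor z 13.4 p97 58.9 x [-63.9  59.4] ymin -44.9
side -23 floor z 13.5 p97 58.9 x [-64.1  58.7] ymin -29.9
side -8 floor z 13.5 p97 59.3 x [-64.   59.5] ymin -14.8
side 7 floor z 13.3 p97 59.0 x [-64. -11.] ymin 0.9
side 22 floor z 13.4 p97 59.1 x [-63.9  59.6] ymin 15.2
side 37 floor z 13.4 p97 59.7 x [-63.9  58.7] ymin 30.2
side 52 floor z 13.3 p97 59.8 x [-64.   59.4] ymin 45.5
side 67 floor z None p97 59.4 x [-63.9  59.9] ymin 60.0
side 82 floor z None p97 59.8 x [-63.8  59.1] ymin 75.4
side yellow x- 50 -74.9 6.8
side yellow x+ 4 73.3 83.0
side yellow y+ 49 -3.2 103.5
wrist 1524 z 0.0578 slope deg [-0.6  0.4] ((637.4799194335938, -107.99620056152344), (209.16355895996094, 123.95882415771484), 85.1001205444336)
wrist red 438 [ 0.641  -0.0252  0.1479] [0.078 0.149]
418 [-31.52080594  -4.83590482  25.82911817] [90.00221798 93.04071322 96.13024085] [0.12844231 0.14797419 0.14944997]
```

View pics/w4.png

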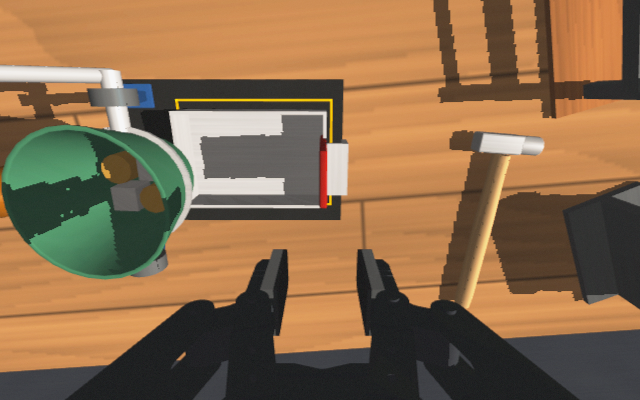

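The wrist view shows the pan standing inside the outline, with its tab at (322,172) and the right yellow edge at x=331. I'll compare the pan edges with the yellow edges in this one view.

```bash
python3 - <<'E'
from out import *
for n in('wrist','side','top'):
    f=grab(n)
    P=pts(f);H=hsv(f);ok=f['z_map']>0;a=P[...,0]-.6382;b=P[...,1]+.1185
    c,s=np.cos(-.0855),np.sin(-.0855);X,Y=(a*c+b*s)*1e3,(-a*s+b*c)*1e3
    ye=(abs(H[...,0].astype(int)-26)<7)&(H[...,1]>110)&(H[...,2]>80)&(P[...,2]<.03)&ok
    for nm,m,V in(('x-',(X<-66)&(X>-90)&(abs(Y)<90),X),('x+',(X>66)&(X<90)&(Y>-20)&(abs(Y)<90),X),('y+',(Y>96)&(Y<125)&(abs(X)<60),Y)):
        k=m&ye
        if k.sum()>3:
            o=Y if V is X else X
            p=np.polyfit(o[k],V[k],1)
            print(n,'yellow',nm,k.sum(),np.percentile(V[k],[5,50,95]).round(1),'slope deg',np.degrees(p[0]).round(2))
    rim=ok&(P[...,2]>.052)&(P[...,2]<.063)&(H[...,1]<70)
    for nm,m,V in(('x-',(X<-50)&(X>-75)&(abs(Y)<80),X),('x+',(X>50)&(X<75)&(Y>-20)&(Y<80),X)):
        k=m&rim
        if k.sum()>5: print(n,'rim',nm,k.sum(),np.percentile(V[k],[5,50,95]).round(1),'slope',np.degrees(np.polyfit(Y[k],V[k],1)[0]).round(2))
E
```

```text
wrist yellow x- 517 [-77.8 -75.3 -74. ] slope deg 0.13
wrist yellow y+ 126 [101.8 103.8 106.2] slope deg 0.04
wrist rim x- 531 [-63.8 -62.5 -60.2] slope 0.0
wrist rim x+ 371 [55.9 57.2 60.3] slope 0.09
side yellow x- 48 [-76.9 -74.8 -72.6] slope deg 0.08
side yellow x+ 5 [71.2 73.6 75.1] slope deg -12.95
side yellow y+ 47 [ 99.9 104.2 107.4] slope deg -0.52
side rim x- 86 [-63.9 -62.3 -59.9] slope 0.1
side rim x+ 51 [55.9 57.7 60.5] slope -0.31
top yellow x- 102 [-77.3 -73.9 -71.1] slope deg -0.07
top yellow x+ 17 [73.7 76.7 77.4] slope deg 1.5
top rim x- 69 [-61.2 -59.4 -57.2] slope -0.05
top rim x+ 17 [58.3 59.3 60.4] slope 0.82
```

The pan is square and centred to about 2 mm. Now the crank grip.

Call:
{"method": "arm_command", "body": {"rows": [[65, [-0.04, -0.07, 0.02], [0, 0, 0]], [65, [-0.11, -0.18, 0.02], [0, 0, 0]], [65, [-0.18, -0.3, 0.02], [0, 0, 0]], [65, [-0.25, -0.42, 0.02], [0, 0, 0]], [65, [-0.32, -0.53, 0.02], [0, 0, 0]], [65, [-0.39, -0.64, 0.02], [0, 0, 0]], [65, [-0.45, -0.74, 0.02], [0, 0, 0]], [65, [-0.5, -0.82, 0.02], [0, 0, 0]], [65, [-0.515, -0.845, 0.02], [0, 0, 0]], [65, [-0.515, -0.845, 0.02], [0, 0, 0]]]}}

```text
time: 8.22
tool_pos: [0.4894, -0.2816, 0.3122]
tool_rot: [-0.001, 0.044, 0.999, 0.001]
contact_force: [0.3, 0.1, -0.3]
gripper_width: 0.762
grasp_force: 0.0
```

```bash
python3 - <<'E'
from out import *
s=monitor.state();print(s['tool_pos'],s['tool_rot'],s['contact_force'],s['time'])
for n in('wrist','side','top'):
    f=grab(n);P=pts(f);H=hsv(f)
    red=((H[...,0]<6)|(H[...,0]>174))&(H[...,1]>150)&(H[...,2]>80)&(f['z_map']>0)&(np.hypot(P[...,0]-.494,P[...,1]+.28)<.08)&(P[...,2]>.19)&(P[...,2]<.24)
    q=P[red]
    if len(q)>20:print(n,len(q),np.median(q,0).round(4),np.percentile(q,[2,98],axis=0).round(3).tolist(),cv2.minAreaRect(q[:,:2].astype(np.float32)*1000))
    if n=='wrist': cv2.imwrite('pics/w5.png',f['color'][:,:,::-1])
E
```

```text
[ 0.48938597 -0.28155544  0.31222462] [-9.93096064e-04  4.40920590e-02  9.99026755e-01  6.67755621e-04] [ 0.25319591  0.07297981 -0.34211031] 8.2167
wrist 1674 [ 0.4893 -0.2807  0.2232] [[0.46, -0.29, 0.217], [0.523, -0.272, 0.225]] ((492.341796875, -280.6767578125), (17.791173934936523, 65.37520599365234), 86.0953369140625)
side 95 [ 0.4941 -0.2754  0.2195] [[0.463, -0.285, 0.213], [0.525, -0.268, 0.226]] ((493.79486083984375, -276.05133056640625), (19.306283950805664, 63.70576858520508), 87.49808502197266)
top 43 [ 0.4711 -0.2794  0.224 ] [[0.464, -0.286, 0.217], [0.484, -0.271, 0.228]] ((472.9590148925781, -281.1330871582031), (12.286309242248535, 26.009990692138672), 56.56071090698242)
```

View pics/w5.png

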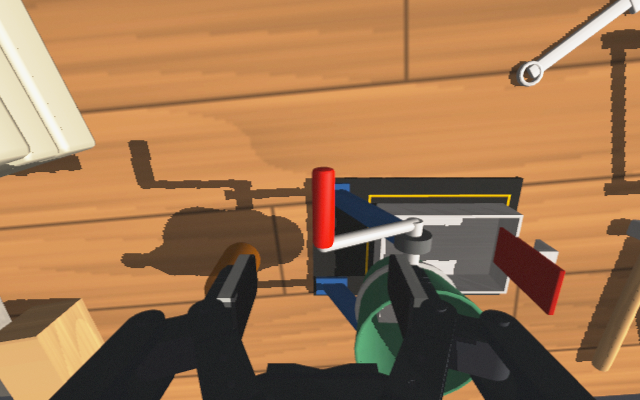

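The wrist view shows the red grip at (323,208), between the fingers, with the crank arm leaving at its inner end (330,245). I lower onto it and close.

Call:
{"method": "arm_command", "body": {"rows": [[65, [0, 0.003, -0.1], [0, 0, 0]], [65, [0, 0.003, -0.22], [0, 0, 0]], [65, [0, 0.003, -0.32], [0, 0, 0]], [65, [0, 0.003, -0.37], [0, 0, 0]], [65, [0, 0.003, -0.387], [0, 0, 0]], [65, [0, 0.003, -0.387], [0, 0, 0]], [0, [0, 0.003, -0.387], [0, 0, 0]], [0, [0, 0.003, -0.387], [0, 0, 0]], [0, [0, 0.003, -0.387], [0, 0, 0]], [0, [0, 0.003, -0.387], [0, 0, 0]], [0, [0, 0.003, -0.387], [0, 0, 0]], [0, [0, 0.003, -0.387], [0, 0, 0]]]}}

```text
time: 9.37
tool_pos: [0.4915, -0.2808, 0.1999]
tool_rot: [0.001, 0.043, 0.999, -0.002]
contact_force: [0.4, -3.8, 4.2]
gripper_width: 0.189
grasp_force: 58.7
```

```bash
python3 - <<'E'
import numpy as np
def sh(q,q0=0):
    a,b=2.67-q,2.67-q0
    y=.1*(np.cos(a)-np.cos(b));z=.1*(np.sin(a)-np.sin(b))
    return [float(round(v/.3,3)) for v in(y*.0854,y*.9963,z)]
for q0,Q in((0,[.05,.15,.3,.45,.6,.75,.9,1.05,1.2,1.3,1.38,1.4]),(1.4,[1.45,1.52,1.6,1.68,1.76,1.84,1.92,2.0,2.08,2.14,2.18,2.18]),(2.18,[2.1,1.95,1.85,1.85,1.95,2.1,2.18]),(2.18,[2.12,2.0,1.86,1.7,1.55,1.4,1.25,1.1,.95,.8,.7,.65]),(.65,[.6,.5,.4,.3,.22,.15,.08,.03,0,-.02])):
    print(q0,[(q,sh(q,q0)) for q in Q])
E
```

```text
0 [(0.05, [0.001, 0.008, 0.015]), (0.15, [0.002, 0.026, 0.043]), (0.3, [0.005, 0.058, 0.081]), (0.45, [0.008, 0.095, 0.114]), (0.6, [0.012, 0.137, 0.141]), (0.75, [0.016, 0.182, 0.162]), (0.9, [0.02, 0.23, 0.175]), (1.05, [0.024, 0.28, 0.181]), (1.2, [0.028, 0.329, 0.18]), (1.3, [0.031, 0.362, 0.175]), (1.38, [0.033, 0.388, 0.169]), (1.4, [0.034, 0.394, 0.167])]
1.4 [(1.45, [0.001, 0.016, -0.005]), (1.52, [0.003, 0.037, -0.014]), (1.6, [0.005, 0.061, -0.026]), (1.68, [0.007, 0.084, -0.04]), (1.76, [0.009, 0.105, -0.055]), (1.84, [0.011, 0.126, -0.072]), (1.92, [0.012, 0.145, -0.091]), (2.0, [0.014, 0.162, -0.111]), (2.08, [0.015, 0.178, -0.133]), (2.14, [0.016, 0.188, -0.15]), (2.18, [0.017, 0.195, -0.161]), (2.18, [0.017, 0.195, -0.161])]
2.18 [(2.1, [-0.001, -0.013, 0.023]), (1.95, [-0.004, -0.043, 0.063]), (1.85, [-0.006, -0.066, 0.087]), (1.85, [-0.006, -0.066, 0.087]), (1.95, [-0.004, -0.043, 0.063]), (2.1, [-0.001, -0.013, 0.023]), (2.18, [0.0, 0.0, 0.0])]
2.18 [(2.12, [-0.001, -0.01, 0.017]), (2.0, [-0.003, -0.033, 0.05]), (1.86, [-0.005, -0.064, 0.085]), (1.7, [-0.009, -0.105, 0.118]), (1.55, [-0.013, -0.148, 0.143]), (1.4, [-0.017, -0.195, 0.161]), (1.25, [-0.021, -0.243, 0.173]), (1.1, [-0.025, -0.293, 0.176]), (0.95, [-0.029, -0.342, 0.173]), (0.8, [-0.034, -0.391, 0.162]), (0.7, [-0.036, -0.422, 0.15]), (0.65, [-0.037, -0.437, 0.143])]
0.65 [(0.6, [-0.001, -0.015, -0.008]), (0.5, [-0.004, -0.043, -0.025]), (0.4, [-0.006, -0.07, -0.045]), (0.3, [-0.008, -0.094, -0.068]), (0.22, [-0.01, -0.112, -0.088]), (0.15, [-0.011, -0.126, -0.106]), (0.08, [-0.012, -0.139, -0.126]), (0.03, [-0.013, -0.147, -0.14]), (0, [-0.013, -0.152, -0.149]), (-0.02, [-0.013, -0.155, -0.155])]
```

Call:
{"method": "arm_command", "body": {"rows": [[0, [0.001, 0.008, 0.015], [0, 0, 0]], [0, [0.002, 0.026, 0.043], [0, 0, 0]], [0, [0.005, 0.058, 0.081], [0, 0, 0]], [0, [0.008, 0.095, 0.114], [0, 0, 0]], [0, [0.012, 0.137, 0.141], [0, 0, 0]], [0, [0.016, 0.182, 0.162], [0, 0, 0]], [0, [0.02, 0.23, 0.175], [0, 0, 0]], [0, [0.024, 0.28, 0.181], [0, 0, 0]], [0, [0.028, 0.329, 0.18], [0, 0, 0]], [0, [0.031, 0.362, 0.175], [0, 0, 0]], [0, [0.033, 0.388, 0.169], [0, 0, 0]], [0, [0.034, 0.394, 0.167], [0, 0, 0]]]}}

```text
time: 10.37
tool_pos: [0.5032, -0.1618, 0.2537]
tool_rot: [0.005, 0.042, 0.999, -0.002]
contact_force: [-2.1, -1.8, 15.6]
gripper_width: 0.185
grasp_force: 66.3
```

Call:
{"method": "arm_command", "body": {"rows": [[0, [0.001, 0.016, 0.0], [0, 0, 0]], [0, [0.003, 0.037, -0.007], [0, 0, 0]], [0, [0.005, 0.061, -0.018], [0, 0, 0]], [0, [0.007, 0.084, -0.032], [0, 0, 0]], [0, [0.009, 0.105, -0.047], [0, 0, 0]], [0, [0.011, 0.126, -0.064], [0, 0, 0]], [0, [0.012, 0.145, -0.083], [0, 0, 0]], [0, [0.014, 0.162, -0.103], [0, 0, 0]], [0, [0.015, 0.178, -0.125], [0, 0, 0]], [0, [0.016, 0.188, -0.142], [0, 0, 0]], [0, [0.017, 0.195, -0.153], [0, 0, 0]], [0, [0.017, 0.195, -0.153], [0, 0, 0]]]}}

```text
time: 11.37
tool_pos: [0.5076, -0.1041, 0.2039]
tool_rot: [0.003, 0.043, 0.999, -0.002]
contact_force: [3.0, -4.8, 4.0]
gripper_width: 0.179
grasp_force: 67.1
```

```bash
python3 - <<'E'
from out import *
s=monitor.state();print(s['tool_pos'],s['contact_force'],s['time'])
f=grab('side');g=grab('top')
a=cv2.resize(f['color'][80:260,220:400],None,fx=2,fy=2,interpolation=3);b=cv2.resize(g['color'][110:290,300:480],None,fx=2,fy=2,interpolation=3)
cv2.imwrite('pics/c6.png',np.hstack([a,b])[:,:,::-1])
E
```

```text
[ 0.50760376 -0.1040528   0.20393455] [ 3.03852795 -4.79420673  3.95787955] 11.3667
```

View pics/c6.png

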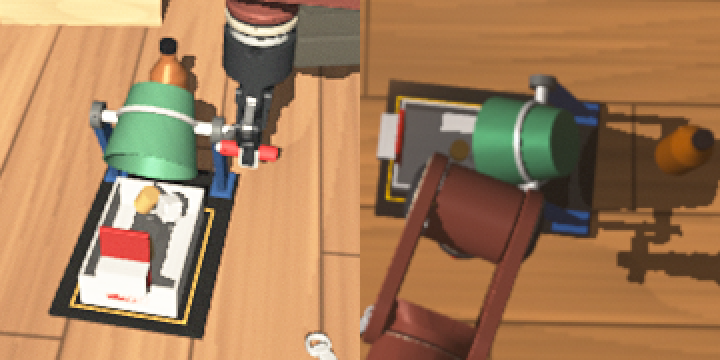

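The barrel is tipped, and a brass slug at (147,197) and an aluminium one at (170,208) are visible in the pan. Others may be hidden under the lip, so I rock the barrel.

Call:
{"method": "arm_command", "body": {"rows": [[0, [-0.001, -0.013, 0.023], [0, 0, 0]], [0, [-0.004, -0.043, 0.063], [0, 0, 0]], [0, [-0.006, -0.066, 0.087], [0, 0, 0]], [0, [-0.004, -0.043, 0.063], [0, 0, 0]], [0, [-0.001, -0.013, 0.023], [0, 0, 0]], [0, [0, 0.002, -0.003], [0, 0, 0]], [0, [-0.004, -0.043, 0.063], [0, 0, 0]], [0, [-0.006, -0.066, 0.087], [0, 0, 0]], [0, [-0.004, -0.043, 0.063], [0, 0, 0]], [0, [0, 0.002, -0.003], [0, 0, 0]], [0, [0, 0.002, -0.003], [0, 0, 0]], [0, [0, 0, 0], [0, 0, 0]]]}}

```text
time: 12.47
tool_pos: [0.5068, -0.1032, 0.2019]
tool_rot: [0.002, 0.042, 0.999, -0.002]
contact_force: [7.1, -4.0, -2.8]
gripper_width: 0.184
grasp_force: 67.7
```

Call:
{"method": "arm_command", "body": {"rows": [[0, [-0.001, -0.01, 0.017], [0, 0, 0]], [0, [-0.003, -0.033, 0.05], [0, 0, 0]], [0, [-0.005, -0.064, 0.085], [0, 0, 0]], [0, [-0.009, -0.105, 0.118], [0, 0, 0]], [0, [-0.013, -0.148, 0.143], [0, 0, 0]], [0, [-0.017, -0.195, 0.161], [0, 0, 0]], [0, [-0.017, -0.195, 0.161], [0, 0, 0]]]}}

```text
time: 13.05
tool_pos: [0.5024, -0.1581, 0.2556]
tool_rot: [0.002, 0.042, 0.999, 0.004]
contact_force: [-4.2, 13.6, 21.0]
gripper_width: 0.186
grasp_force: 62.3
```

```bash
python3 - <<'E'
from out import *
s=monitor.state();print(s['tool_pos'],s['contact_force'],s['time'])
f=grab('side');g=grab('wrist')
a=cv2.resize(f['color'][80:260,220:400],None,fx=2,fy=2,interpolation=3);b=cv2.resize(g['color'][40:400,200:600],(400,360))
cv2.imwrite('pics/c7.png',np.hstack([a,b])[:,:,::-1])
E
```

```text
[ 0.50235388 -0.15809933  0.25558227] [-4.17894106 13.62193794 20.98182553] 13.05
```

View pics/c7.png

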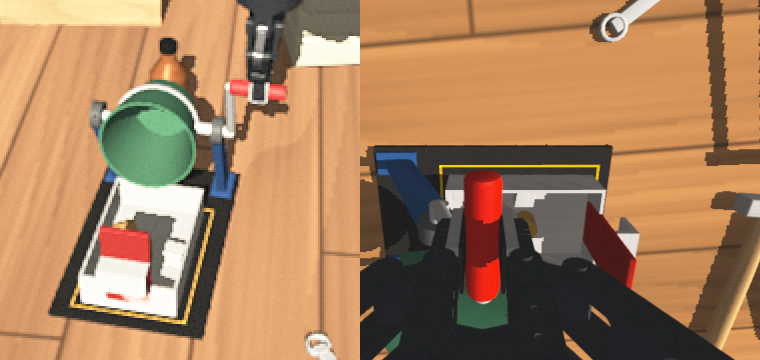

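In the side view the barrel interior looks empty, and the slugs lie in the pan near the tab. I swing the barrel upright.

Call:
{"method": "arm_command", "body": {"rows": [[0, [-0.002, -0.024, 0.013], [0, 0, 0]], [0, [-0.004, -0.048, 0.02], [0, 0, 0]], [0, [-0.008, -0.098, 0.024], [0, 0, 0]], [0, [-0.012, -0.147, 0.021], [0, 0, 0]], [0, [-0.017, -0.196, 0.01], [0, 0, 0]], [0, [-0.02, -0.242, -0.01], [0, 0, 0]], [0, [-0.024, -0.285, -0.035], [0, 0, 0]], [0, [-0.028, -0.336, -0.078], [0, 0, 0]], [0, [-0.031, -0.368, -0.116], [0, 0, 0]], [0, [-0.033, -0.389, -0.15], [0, 0, 0]], [0, [-0.034, -0.395, -0.165], [0, 0, 0]], [0, [-0.034, -0.397, -0.169], [0, 0, 0]]]}}

```text
time: 14.15
tool_pos: [0.4911, -0.2802, 0.2001]
tool_rot: [0.0, 0.043, 0.999, 0.0]
contact_force: [-1.6, 0.7, 9.1]
gripper_width: 0.185
grasp_force: 75.3
```

Call:
{"method": "arm_command", "body": {"rows": [[0, [0, -0.005, -0.009], [0, 0, 0]], [0, [0, -0.008, -0.016], [0, 0, 0]], [0, [0, -0.008, -0.016], [0, 0, 0]]]}}

```text
time: 14.4
tool_pos: [0.4911, -0.2808, 0.1989]
tool_rot: [0.0, 0.042, 0.999, 0.002]
contact_force: [-7.5, 7.4, 20.1]
gripper_width: 0.184
grasp_force: 76.4
```

Firmly on the stop (20 N). I release, raise and back off toward the robot.

Call:
{"method": "arm_command", "body": {"rows": [[0, [0, 0.004, 0.008], [0, 0, 0]], [65, [0, 0.004, 0.008], [0, 0, 0]], [65, [0, 0.004, 0.008], [0, 0, 0]], [65, [0, 0.004, 0.008], [0, 0, 0]], [65, [0, 0.004, 0.008], [0, 0, 0]], [65, [0, 0.004, 0.008], [0, 0, 0]], [65, [0, 0.004, 0.1], [0, 0, 0]], [65, [0, 0.004, 0.22], [0, 0, 0]], [65, [0, 0.004, 0.34], [0, 0, 0]], [65, [-0.05, 0.004, 0.45], [0, 0, 0]], [65, [-0.12, 0.004, 0.5], [0, 0, 0]], [65, [-0.15, 0.004, 0.5], [0, 0, 0]]]}}

```text
time: 15.4
tool_pos: [0.4458, -0.2825, 0.3504]
tool_rot: [0.003, 0.043, 0.999, -0.003]
contact_force: [0.3, -0.3, 0.7]
gripper_width: 0.759
grasp_force: 0.0
```

```bash
python3 - <<'E'
from out import *
s=monitor.state();print(s['tool_pos'],s['contact_force'],s['time'])
f=grab('side');g=grab('top')
a=cv2.resize(f['color'][80:260,220:400],None,fx=2.2,fy=2.2,interpolation=2);b=cv2.resize(g['color'][110:290,300:480],None,fx=2.2,fy=2.2,interpolation=2)
cv2.imwrite('pics/c8.png',np.hstack([a,b])[:,:,::-1])
P=pts(f);H=hsv(f)
red=((H[...,0]<6)|(H[...,0]>174))&(H[...,1]>150)&(H[...,2]>80)&(np.hypot(P[...,0]-.494,P[...,1]+.28)<.08)&(P[...,2]>.19)&(P[...,2]<.24)
q=P[red];print(len(q),np.median(q,0) if len(q) else '')
E
```

```text
[ 0.44578826 -0.28253502  0.35040059] [ 0.3482794  -0.27970845  0.72566397] 15.4
93 [ 0.49406321 -0.27447482  0.2213838 ]
```

View pics/c8.png

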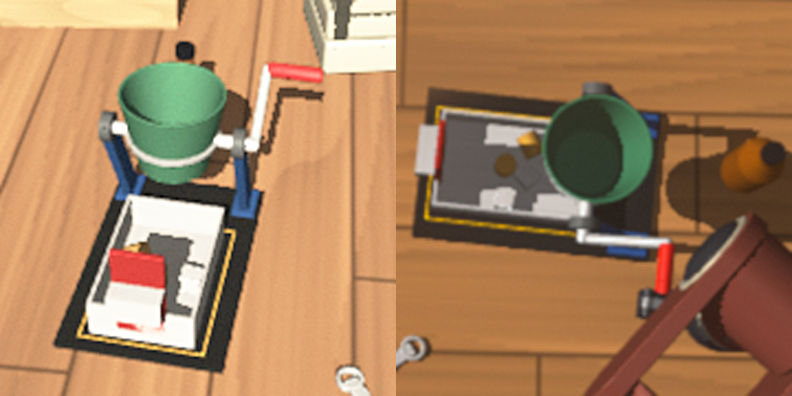

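The barrel is empty and upright. Two brass slugs at (505,163) and (528,143) and an aluminium one at (528,172) lie in the pan. Next I check the barrel angle, the slug blobs and the pan pose numerically.

```bash
python3 - <<'E'
from out import *
import pickle
d=pickle.load(open('d0.pkl','rb'))
new={n:grab(n) for n in('top','side','wrist')}
for t,D in(('old',d),('new',new)):
  for n in('top','side'):
    f=D[n];P=pts(f);H=hsv(f)
    m=((H[...,0]<6)|(H[...,0]>174))&(H[...,1]>150)&(H[...,2]>80)&(np.hypot(P[...,0]-.494,P[...,1]+.28)<.06)&(P[...,2]>.19)&(P[...,2]<.25)
    v,u=np.nonzero(m);print(t,n,'red px',len(u),u.min() if len(u) else 0,u.max() if len(u) else 0,v.min() if len(u) else 0,v.max() if len(u) else 0,np.median(P[m],0).round(4) if len(u) else '')
    g=(abs(H[...,0].astype(int)-72)<18)&(H[...,1]>90)&(P[...,2]>.22)&(P[...,2]<.26)&(np.hypot(P[...,0]-.63,P[...,1]+.2)<.09);q=P[g]
    s=np.linalg.lstsq(np.c_[q[:,:2]-[.63,-.2],np.ones(len(q))],q[:,2],rcond=None)[0];print('  rim',len(q),q.mean(0).round(4),np.degrees(s[:2]).round(2))
for n in new:
    f=new[n]
    P=pts(f);a=P[...,0]-.6382;b=P[...,1]+.1185;c,s=np.cos(-.0855),np.sin(-.0855);X,Y=(a*c+b*s)*1e3,(-a*s+b*c)*1e3
    m=((abs(X)<55)&(Y>-88)&(Y<84)&(P[...,2]>.024)&(P[...,2]<.055)&(f['z_map']>0)).astype(np.uint8)
    k,l,st,_=cv2.connectedComponentsWithStats(m)
    for i in range(1,k):
        if st[i,4]>12: w=l==i;print(n,'blob',st[i,4],np.median(X[w]).round(),np.median(Y[w]).round(),np.percentile(P[w][:,2],[10,90]).round(3),'span',np.ptp(X[w]).round(),np.ptp(Y[w]).round(),'sat',np.median(hsv(f)[w][:,1]))
outline('side')
c=new['wrist']['color'];cv2.imwrite('pics/w9.png',c[:,:,::-1])
E
```

```text
old top red px 167 418 426 221 246 [ 0.4954 -0.2781  0.2238]
  rim 198 [ 0.6275 -0.2334  0.2289] [-1.03  1.74]
old side red px 87 342 366 109 117 [ 0.4956 -0.275   0.221 ]
  rim 157 [ 0.6405 -0.2249  0.2274] [0.31 0.59]
new top red px 139 418 425 221 242 [ 0.5001 -0.2791  0.2243]
  rim 175 [ 0.6279 -0.2422  0.2287] [-0.88  2.13]
new side red px 97 342 366 109 117 [ 0.4932 -0.2746  0.22  ]
  rim 166 [ 0.6375 -0.2208  0.2273] [0.81 0.18]
top blob 101 35.0 -19.0 [0.032 0.044] span 35.0 30.0 sat 154.0
top blob 172 -3.0 -4.0 [0.032 0.045] span 41.0 58.0 sat 40.5
top blob 87 -39.0 7.0 [0.032 0.041] span 29.0 25.0 sat 17.0
side blob 14 8.0 -87.0 [0.041 0.054] span 12.0 3.0 sat 7.0
side blob 17 -34.0 -87.0 [0.032 0.046] span 20.0 3.0 sat 6.0
side blob 45 29.0 -21.0 [0.035 0.041] span 33.0 24.0 sat 140.0
side blob 190 -29.0 1.0 [0.027 0.038] span 60.0 55.0 sat 18.5
wrist blob 221 -38.0 2.0 [0.033 0.037] span 24.0 27.0 sat 15.0
wrist blob 448 -6.0 -0.0 [0.03  0.043] span 42.0 50.0 sat 144.0
side -98 floor z 39.7 p97 58.8 x [-52.9  56.7] ymin -96.9
side -83 floor z 32.4 p97 58.8 x [-62.8  56.8] ymin -90.0
side -68 floor z 13.1 p97 58.5 x [-63.5  59.4] ymin -75.0
side -53 floor z 13.1 p97 59.5 x [-63.6  59.4] ymin -59.9
side -38 floor z 13.2 p97 59.2 x [-63.6  59.3] ymin -44.9
side -23 floor z 35.7 p97 59.2 x [-63.8  58.5] ymin -29.9
side -8 floor z 32.0 p97 60.1 x [-63.7  58.8] ymin -14.8
side 7 floor z 35.4 p97 59.9 x [-63.7  58.8] ymin 0.4
side 22 floor z 21.5 p97 59.2 x [-63.6  59.3] ymin 15.0
side 37 floor z 13.1 p97 59.2 x [-63.8  58.5] ymin 30.1
side 52 floor z 13.5 p97 60.3 x [-63.6  59.4] ymin 45.1
side 67 floor z None p97 59.3 x [-63.7  60. ] ymin 60.1
side 82 floor z None p97 59.1 x [-63.7  60.6] ymin 75.4
side yellow x- 35 -75.1 19.5
side yellow x+ 4 72.5 82.8
side yellow y+ 30 -11.9 104.3
```

View pics/w9.png

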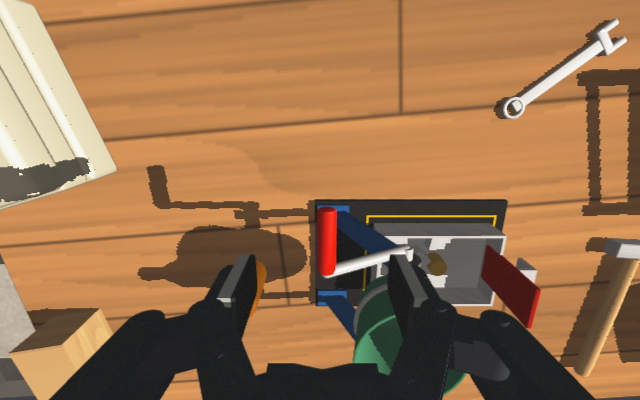

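The grip pixels in the side view match the start exactly, and the pan has not moved. The blobs account for all four slugs: a brass, an aluminium, and a touching brass-and-aluminium pair. The robot is clear of everything, so I hand in.

```bash
python3 -c "
from plant import manip
print(manip.job_done())"
```

```text
the job is handed in; nothing more can be done
None
```

I handed the job in at about 16 s on the robot clock: the pan stands level in the yellow outline (centred to about 2 mm, tab away from the barrel), all four slugs measure as in the pan, the barrel is back upright, and the hammer, wrench and bottle were left alone.

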